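Scrape the sample tray clean

TASK

Lift the wide scraper out of its slotted block and, with its blade, sweep both bits of cured resin left on the floor of the tilted tray down the slope and over the open lip into the cup below; never touch the resin with the gripper. Then hang the scraper back upright in the slot it came from and let go, leaving both bits in the cup.

Things in the scene. Friction and masses are not known exactly. Their poses are not given: they have to be found in the camera images.
- tray: Fixed tilted steel tray over a round cup. Origin: centre of floor top, 101 mm above bench; x down the slope (15 deg), y across, z normal to floor. Floor x -89 to +90 mm (open lip, 78 above bench), 102 mm wide; walls 12 mm high on both sides and upper end. Cup is fixed too: axis upright, 117 mm (level) downhill of origin, mouth 104 wide, rim 60 and inner floor 12 above bench. Knobs below the floor.
- scraper: Wide scraper, 0.18 kg, upright. Origin: middle of blade edge; z up, y along edge, x square to blade. Blade 70 wide, 4 thick (x), 45 mm tall; shoulder 38(x) x70 mm, z 45-53; handle 18(x) x40, z 53-113: grip at z 83. Shoulder rests on a fixed wood block (64x116, 55 high) whose slot, 21(x) x89, is centred on the starting pose. Lifts straight up. Lookalike nearby has a 22 mm blade.
- button: Leftover bit of cured amber resin, a round disc 24 mm in diameter, 10 mm thick, 15 g, flat on the tray floor, the one farther up the slope. Origin: centre of its underside, z along its axis. It holds on the slope by friction and slides when pushed.
- chip: Leftover bit of cured amber resin, a rectangular chip 18 by 26 mm, 9 mm thick, 15 g, flat on the tray floor, the one nearer the lip. Origin: centre of its underside, x along its 18 mm side. It holds on the slope by friction and slides when pushed.
There are look-alikes about, which are no part of the job. What is shaped like the scraper but green or red is not meant.

How it is judged:
By the outcome, as a careful person would: the job done as asked, in the order asked, and still so for the second after the job is handed in, with the robot touching nothing.
It also fails if it takes over 54 s, if anything falls off the work surface, if the arm or the gripper's body presses on something with over 40 N, if the wrist force passes 120 N, or if a joint passes its speed limit or range.

ROBOT

A 7-joint arm with a two-finger parallel gripper is mounted at the origin on the work surface. World frame = base frame: x ahead of the robot, y to its left, z up, the work surface at z = 0. Lengths are in m, angles in degrees, forces in N, time in s.
With the tool pointing down it reaches from about 0.425 to 0.875 m from the base axis. Payload 4.7 kg.
Tool frame: the origin (TCP) lies at the very end of the fingers, on their centre line; the grasp point (between the pads) lies 19 mm behind it (env.grasp_offset is the distance from the TCP to the grasp point, in m); z points along the fingers, y is the line along which they close (so a half turn about z gives the same grasp; the last joint's range is limited). The gripper opens to 87 mm and grips with 3 to 60 N. Pads are 19 mm wide; open, the fingers measure 117 mm over their backs; the gripper's body (75 mm by 190 mm) begins 51 mm behind the grasp point.
Start: joints at [76.725, 18.392, -4.016, 83.108, 1.295, 78.541, -3.26], TCP at [0.158, -0.63, 0.223] pointing down, gripper open.
Joint ranges: [-163.93, 163.93], [-17.29, 119.83], [-79.2, 71.16], [3.27, 140.29], [-89.18, 269.18], [5.43, 117.66], [-154.24, 154.24]. Speed limits (degrees/s): [147.25, 147.25, 180, 180, 180, 180, 180].

INTERFACE

Orientations are given as [roll, pitch, yaw] about the fixed x, y, z axes, in that order (R = Rz(yaw) Ry(pitch) Rx(roll)).
In Python, from cell import env gives the robot as it stands. The module is installed in compiled form; this text tells all that it offers.
- The arm moves only by the tool drive_tool, never from a script. Its argument "moves" is one flat list of numbers, 5 for each row, row after row: the shift along the tool's x, y, z in units of 40 mm (1.0 is 40 mm), then the turn about the tool's z in units of 10 degrees (1.0 is 10 degrees), then the finger opening in mm, from 0 to 87. A call has 1 to 5 rows; each row is the pose to reach, as a shift and turn from the pose commanded when the call began, along the tool's axes at that moment; what a row does not reach only later rows make up. A row lasts 1/8 s, in which the tool goes at most 62.5 mm and 10.7 degrees, less where a joint would pass 70% of its speed; a pose out of reach is approached as far as the arm can. A call with a gripper value outside its range is refused whole. The fingers move at their own pace and stop on an object; "squeeze" is the grip in N (left out, the last holds). Time passes only in rows, so rows that repeat a pose let the fingers close. It gives the time, the measured TCP pose, the force, the opening and the grip force at its end, in the units of the state.
- env.get_obs(): the state, without advancing time (a new reading comes with each control period).
- env.read_camera(name): name is "side" or "top"; returns (picture, depth): 420x560x3 uint8, red, green, blue; 420x560 float32, m along the optical axis (not along the pixel's ray), 0 where there is no reading.
- env.camera_model(name): a dict with "K" (3x3 intrinsics, pixels), "rvec" (rotation vector, rad) and "tvec" (3), from world to camera coordinates, as OpenCV has them. Camera axes: x right, y down, z forward; pixel columns grow to the right and rows downward; lengths in m; the calibration is good to about 2 mm. A picture is of the moment at which its call begins. camera_model takes no time and is no camera call.
- env.sign_off(): hands the job in; it is judged then, once.
The state is a dict: "time_s": time; "qpos": joint angles; "joint_velocities": joint speeds; "effort": joint torques, N m; "tool_pos": TCP position; "tool_rot": TCP orientation; "force": force on the tool from outside, world axes, zero at the start; "wrist_torque": the same for the moment, N m; "grip_width": finger opening in m; "grasp_force": force on a finger pad.
Only numpy, scipy, OpenCV 4.12 (cv2) and the standard library are available. Lean on these libraries where they do the work, as an engineer would, in place of code of your own. Each camera call takes 0.05 s, during which the arm holds its last target. There are 200 camera calls.

## Working session

There is one attempt and no reset: what is moved stays moved. The work goes in short steps, Python scripts to look and compute and a tool call to move; the robot and the scene stay as the last step left them, time stands still between calls to the robot, and variables do not carry over. Pictures are saved under pics/ and viewed, at most 10 in all, crops included, and the job is handed in when it is done.

Besides the shell and the picture viewer there is one more tool, called after ">>>" in YAML: its name, and indented under it one key for each argument. drive_tool: Moves the arm, as the interface text tells. Its arguments: {"type":"object","properties":{"moves":{"type":"array","items":{"type":"number"}},"squeeze":{"type":"number"}},"required":["moves"]}

```bash
mkdir -p pics; cat > h.py <<'E'
import numpy as np, cv2
from cell import env
def save(name,f):
    im,d=env.read_camera(name); cv2.imwrite(f'pics/{f}.png',im[:,:,::-1]); np.savez(f'{f}.npz',im=im,d=d); return im,d
def cam(n):
    c=env.camera_model(n); K=np.array(c['K'],float); R=cv2.Rodrigues(np.array(c['rvec'],float))[0]; return K,R,np.array(c['tvec'],float).ravel()
def cloud(n,d):
    K,R,t=cam(n); v,u=np.mgrid[:d.shape[0],:d.shape[1]]
    P=np.stack([(u-K[0,2])/K[0,0]*d,(v-K[1,2])/K[1,1]*d,d],-1)
    P=(P-t)@R; P[d<=0]=np.nan; return P
def proj(n,X):
    K,R,t=cam(n); p=(np.atleast_2d(X)@R.T+t)@K.T; return p[:,:2]/p[:,2:]
E
python3 - <<'E'
from h import *
for n in('top','side'):
    save(n,n+'0'); K,R,t=cam(n); print(n,K[0,0],-R.T@t,R[2])
o=env.get_obs(); print(o['time_s'],o['tool_pos'],o['tool_rot'],o['grip_width'],env.grasp_offset)
E
```

```text
top 486.48003322767937 [ 0.42652396 -0.1067572   1.24517731] [ 0.11387419 -0.02149015 -0.99326273]
side 399.1457957652068 [0.35258531 0.51810703 0.60375545] [ 0.26060516 -0.76841481 -0.58448578]
0.1 [ 0.15799337 -0.62999408  0.22156318] [-1.79900637e+02  5.93849875e-03  1.40847971e+01] 0.08691003682293479 0.0187
```

View pics/top0.png

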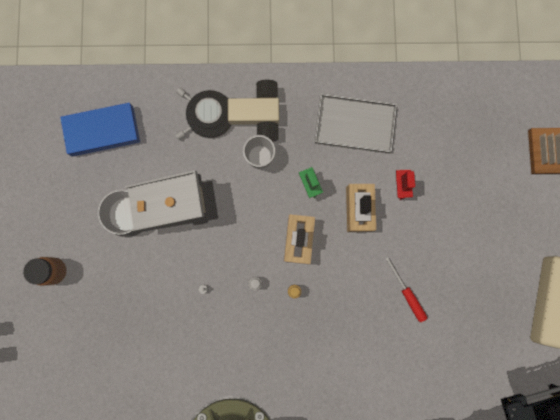

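View pics/side0.png

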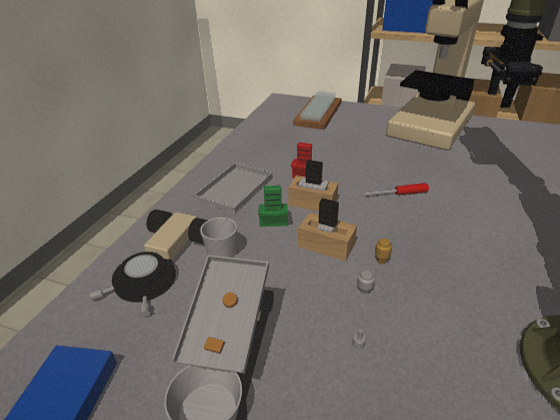

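Top view: the wooden-block scrapers are at (361,207), with a wide pale shoulder, and (299,239), which looks narrower. The green one at (311,182) and the red one at (405,184) are lookalikes. The resin bits are at (140,206) and (170,202), and the cup is at (122,213). In the side view the two black handles are at (314,172) and (328,213). Next is a close crop and measurements.

```bash
python3 - <<'E'
from h import *
T=np.load('top0.npz');S=np.load('side0.npz')
a=cv2.resize(T['im'][150:280,270:420],(600,520),interpolation=cv2.INTER_CUBIC)
b=cv2.resize(S['im'][140:270,250:370],(200*24//13,400),interpolation=cv2.INTER_CUBIC)
cv2.imwrite('pics/c1.png',a[:,:,::-1])
PT=cloud('top',T['d']);PS=cloud('side',S['d'])
def blob(n,P,im,c,r,zl,zh,f):
    v,u=np.mgrid[:420,:560]; m=(abs(u-c[0])<r)&(abs(v-c[1])<r)&(P[...,2]>zl)&(P[...,2]<zh)&f(im.astype(int))
    q=P[m]; 
    if len(q)<4: print(n,len(q)); return
    rect=cv2.minAreaRect(np.float32(q[:,:2]*1000)); print(n,len(q),'mean',q.mean(0).round(4),'med z',np.median(q[:,2]).round(4),'rect',np.round(rect[0],1),np.round(rect[1],1),round(rect[2],1))
dark=lambda i:i.sum(-1)<120
al=lambda i:i.sum(-1)>-1
amb=lambda i:(i[...,0]-i[...,2]>60)
for c in((361,207),(299,239)):
    blob('T handle',PT,T['im'],c,28,.085,.14,al); blob('T shoulder',PT,T['im'],c,30,.058,.075,al); blob('T block',PT,T['im'],c,34,.045,.0575,al); blob('T all',PT,T['im'],c,34,.04,.15,al)
for c in((314,172),(328,213)):
    blob('S handle',PS,S['im'],c,28,.085,.14,dark); blob('S top',PS,S['im'],c,28,.115,.14,dark)
for c in((140,206),(170,202)): blob('T resin',PT,T['im'],c,12,.05,.2,amb)
for c in((214,345),(230,300)): blob('S resin',PS,S['im'],c,15,.05,.2,amb)
# tray floor plane
v,u=np.mgrid[:420,:560]
g=lambda i:True
for n,P,poly in(('T',PT,[(140,188),(196,180),(200,212),(138,222)]),('S',PS,[(212,272),(262,268),(240,355),(188,350)])):
    M=np.zeros((420,560),np.uint8);cv2.fillPoly(M,[np.array(poly)],1);q=P[(M>0)&np.isfinite(P[...,2])]
    A=np.c_[q[:,:2],np.ones(len(q))]
    for _ in range(5):
        w=np.linalg.lstsq(A,q[:,2],rcond=None)[0];r=q[:,2]-A@w;k=abs(r)<.003;A,q=A[k],q[k]
    gr=w[:2];print(n,'plane',w.round(4),'slope',np.degrees(np.arctan(np.hypot(*gr))),'down dir deg',np.degrees(np.arctan2(-gr[1],-gr[0])),len(q))
for c,z in(((361,207),.113),):pass
m=(PT[...,2]>.07)&(PT[...,2]<.16)&(u>100)&(u<225)&(v>165)&(v<240)
blob('tray',PT,T['im'],(168,202),46,.066,.16,al)
E
```

```text
T handle 178 mean [ 0.5712 -0.3321  0.1165] med z 0.1201 rect [ 572.4 -333.8] [18.3 40.6] 88.0
T shoulder 265 mean [ 0.5691 -0.3291  0.0625] med z 0.0618 rect [ 572.1 -333.6] [ 60.2 116.7] 86.2
T block 699 mean [ 0.5714 -0.3321  0.0535] med z 0.0537 rect [ 572.8 -334.6] [ 65.4 116. ] 89.4
T all 1196 mean [ 0.5711 -0.3311  0.0651] med z 0.0557 rect [ 572.7 -334.6] [ 65.5 116. ] 89.3
T handle 147 mean [ 0.4955 -0.1758  0.1192] med z 0.1207 rect [ 495.9 -176.4] [18.3 39.3] 83.0
T shoulder 117 mean [ 0.4973 -0.1757  0.0611] med z 0.061 rect [ 496.1 -175.3] [ 62.4 111. ] 80.9
T block 797 mean [ 0.4957 -0.1764  0.0532] med z 0.0532 rect [ 496.2 -176.8] [ 64.2 116.1] 82.7
T all 1087 mean [ 0.4958 -0.1762  0.0631] med z 0.0543 rect [ 496.2 -176.8] [ 64.2 116.1] 82.7
S handle 225 mean [ 0.5694 -0.3198  0.1066] med z 0.1073 rect [ 538.3 -263.7] [ 36.4 178.8] 28.6
S top 69 mean [ 0.5676 -0.3169  0.1198] med z 0.1205 rect [ 538.5 -263.6] [ 35.7 178.8] 28.5
S handle 299 mean [ 0.4948 -0.165   0.1069] med z 0.1085 rect [ 495.3 -169.3] [19.4 39.3] 83.8
S top 103 mean [ 0.4944 -0.1678  0.1199] med z 0.1207 rect [ 494.3 -169.2] [19.4 36.9] 83.8
T resin 67 mean [0.5803 0.2028 0.0926] med z 0.0926 rect [579.3 204.3] [25.1 18.6] 0.9
T resin 64 mean [0.5866 0.13   0.1128] med z 0.1129 rect [586.7 129.6] [21.3 19.6] 80.9
S resin 201 mean [0.5781 0.207  0.0934] med z 0.0934 rect [578.1 206.9] [26.  17.9] 2.4
S resin 152 mean [0.5844 0.1347 0.1136] med z 0.1136 rect [587.7 132.6] [21.9 30.1] 57.0
T plane [ 0.0371 -0.2659  0.1161] slope 15.028664028050466 down dir deg 97.94039317831141 1455
S plane [ 0.0391 -0.2592  0.1154] slope 14.686903382753398 down dir deg 98.58543006173204 3786
tray 3383 mean [0.5883 0.1394 0.1012] med z 0.1007 rect [585.5 144.3] [117.7 180.7] 8.8
```

View pics/c1.png

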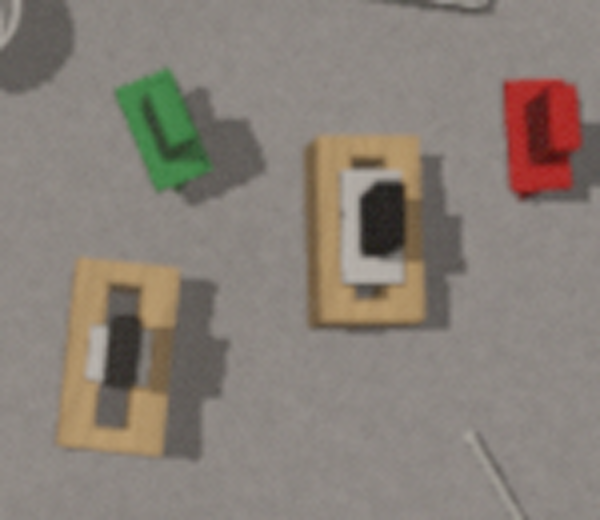

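The scraper wanted is the one at (361,207). Its shoulder spans about 70 mm along the slot, while the one at (299,239) has a narrow shoulder. The blade is hidden in the block, so I'll check its width once it's lifted.

```bash
cat >> h.py <<'E'
def go(x,y,z,yaw):
    o=env.get_obs(); p=o['tool_pos']; a=np.radians(o['tool_rot'][2]); d=np.array([x,y,z])-p
    c,s=np.cos(a),np.sin(a)
    print('t',o['time_s'],'units',np.round(np.array([d[0]*c+d[1]*s,d[0]*s-d[1]*c,-d[2]])/.04,3),'turn',round(-(yaw-o['tool_rot'][2])/10,2))
E
python3 - <<'E'
from h import *
T=np.load('top0.npz');S=np.load('side0.npz')
PT=cloud('top',T['d']);PS=cloud('side',S['d'])
for n,P in(('T',PT),('S',PS)):
    near=lambda lo,hi,zl,zh:(P[...,0]>lo[0])&(P[...,0]<hi[0])&(P[...,1]>lo[1])&(P[...,1]<hi[1])&(P[...,2]>zl)&(P[...,2]<zh)
    print(n,'max z near',np.nanmax(P[near((.5,-.47),(.7,-.2),-1,1)][:,2]),'handle top pts',end=' ')
    q=P[near((.53,-.37),(.61,-.29),.116,.14)]; print(np.percentile(q,[2,98],axis=0).round(4).tolist(),len(q))
    q=P[near((.53,-.38),(.61,-.28),.07,.14)]; r=cv2.minAreaRect(np.float32(q[:,:2]*1000));print(r)
    q=P[near((.5,-.4),(.65,-.26),.045,.0575)]; r=cv2.minAreaRect(np.float32(q[:,:2]*1000));print('block',r)
    q=P[near((.48,.18),(.66,.34),.052,.066)]; print('cup rim',cv2.minEnclosingCircle(np.float32(q[:,:2]*1000)))
go(.571,-.3315,.2216,-1)
E
```

```text
T max z near 0.1268892463692426 handle top pts [[0.5544, -0.3421, 0.1167], [0.5923, -0.3255, 0.1258]] 131
((572.3900146484375, -333.8348693847656), (18.33226203918457, 40.64336013793945), 88.04946899414062)
block ((572.7672119140625, -334.61480712890625), (65.44692993164062, 115.95500183105469), 89.36833953857422)
cup rim ((569.80322265625, 260.8313293457031), 54.914390563964844)
S max z near 0.12245378064798992 handle top pts [[0.5525, -0.3377, 0.1164], [0.5901, -0.3187, 0.1222]] 78
((570.4122924804688, -327.807373046875), (22.756141662597656, 39.570091247558594), 88.46697998046875)
block ((572.0567626953125, -328.5879211425781), (117.04580688476562, 68.5590591430664), 0.6505604982376099)
cup rim ((568.8515625, 263.89398193359375), 54.774803161621094)
t 0.1 units [ 1.1831e+01 -4.7250e+00 -1.0000e-03] turn 1.51
```

>>> drive_tool:
  moves: [2.3,-0.9,0,0.3,87,4.7,-1.9,0,0.6,87,7.1,-2.8,0,0.9,87,9.5,-3.8,0,1.2,87,11.83,-4.73,0,1.5,87]

```text
time_s: 0.72
tool_pos: [0.4127, -0.4461, 0.2222]
tool_rot: [-180.0, 0.0, -1.0]
force: [1.2, -0.4, 0.7]
grip_width: 0.087
grasp_force: 0.0
```

```bash
python3 -c "
from h import *
go(.572,-.331,.14,-1)"
```

```text
t 0.725 units [ 3.931 -2.947  2.056] turn -0.0
```

>>> drive_tool:
  moves: [1.0,-0.7,0,0,87,2.0,-1.5,0,0,87,3.0,-2.2,0,0,87,3.93,-2.95,0,0,87,3.93,-2.95,0,0,87]

```text
time_s: 1.35
tool_pos: [0.5741, -0.3263, 0.2216]
tool_rot: [-179.8, -0.0, -0.4]
force: [0.8, 0.4, -0.6]
grip_width: 0.087
grasp_force: 0.0
```

```bash
python3 -c "
from h import *
go(.572,-.331,.0745,-1)"
```

```text
t 1.35 units [-0.051  0.117  3.677] turn 0.06
```

>>> drive_tool:
  moves: [-0.05,0.12,1.0,0.05,87,-0.05,0.12,2.0,0.05,87,-0.05,0.12,2.9,0.05,87,-0.05,0.12,3.65,0.05,87,-0.05,0.12,3.65,0.05,87]

```text
time_s: 1.98
tool_pos: [0.5654, -0.3366, 0.0733]
tool_rot: [-179.8, 0.4, -1.5]
force: [-0.1, 0.8, -0.4]
grip_width: 0.087
grasp_force: 0.0
```

```bash
python3 - <<'E'
from h import *
go(.572,-.331,.0745,-1)
im,d=save('side','s1'); a=cv2.resize(im[110:230,240:390],(750,600),interpolation=cv2.INTER_CUBIC); cv2.imwrite('pics/s1c.png',a[:,:,::-1])
E
```

```text
t 1.975 units [ 0.16  -0.144 -0.03 ] turn -0.05
```

View pics/s1c.png

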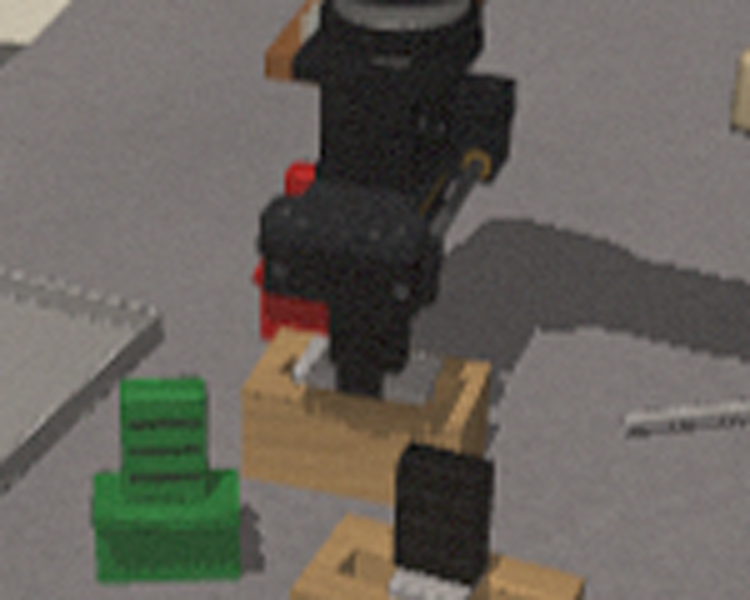

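The finger straddles the black handle (crop 360,340), above the pale shoulder and clear of red and green. I'll let it settle before correcting.

>>> drive_tool:
  moves: [0,0,0,0,87,0,0,0,0,87,0,0,0,0,87]

```text
time_s: 2.4
tool_pos: [0.569, -0.3371, 0.0776]
tool_rot: [179.9, -0.1, -1.4]
force: [0.7, -0.7, 0.5]
grip_width: 0.0872
grasp_force: 0.0
```

```bash
python3 -c "
from h import *
go(.572,-.331,.0745,-1)"
```

```text
t 2.4 units [ 0.072 -0.155  0.079] turn -0.04
```

>>> drive_tool:
  moves: [0.07,-0.15,0.06,-0.04,87,0.07,-0.15,0.06,-0.04,87,0.07,-0.15,0.06,-0.04,87]

```text
time_s: 2.78
tool_pos: [0.5715, -0.3306, 0.074]
tool_rot: [180.0, 0.0, -1.0]
force: [-1.0, -0.4, 0.4]
grip_width: 0.0869
grasp_force: 0.0
```

>>> drive_tool:
  moves: [0,0,0,0,10,0,0,0,0,10,0,0,0,0,10,0,0,0,0,10,0,0,0,0,10]
  squeeze: 35

```text
time_s: 3.4
tool_pos: [0.5714, -0.3309, 0.0742]
tool_rot: [180.0, -0.0, -1.0]
force: [-0.4, 0.3, -0.9]
grip_width: 0.0446
grasp_force: 0.0
```

>>> drive_tool:
  moves: [0,0,0,0,10,0,0,0,0,10,0,0,0,0,10,0,0,0,0,10,0,0,0,0,10]

```text
time_s: 4.03
tool_pos: [0.5714, -0.3311, 0.0742]
tool_rot: [180.0, -0.0, -1.0]
force: [0.7, -0.3, -0.1]
grip_width: 0.0178
grasp_force: 35.0
```

>>> drive_tool:
  moves: [0,0,-0.5,0,10,0,0,-1.2,0,10,0,0,-2.0,0,10,0,0,-2.8,0,10,0,0,-3.4,0,10]

```text
time_s: 4.65
tool_pos: [0.572, -0.3308, 0.2133]
tool_rot: [179.9, -0.1, -1.0]
force: [-0.4, 0.3, -1.5]
grip_width: 0.0178
grasp_force: 35.0
```

>>> drive_tool:
  moves: [0,0,0,0,10,0,0,0,0,10]

```text
time_s: 4.9
tool_pos: [0.5709, -0.3306, 0.2095]
tool_rot: [-180.0, 0.1, -1.0]
force: [-0.1, 0.5, -1.6]
grip_width: 0.0174
grasp_force: 35.0
```

```bash
python3 - <<'E'
from h import *
im,d=save('side','s2'); a=cv2.resize(im[60:210,240:390],(600,600),interpolation=cv2.INTER_CUBIC); cv2.imwrite('pics/s2c.png',a[:,:,::-1])
# sweep line
dv=np.array([np.cos(np.radians(98.3)),np.sin(np.radians(98.3))]); O=np.array([.5862,.1462])
for s in(-45,-30,0,60,90,97): print(s,(O+dv*s/1000).round(4),'floor',round(.101-s/1000*np.tan(np.radians(15)),4))
s=np.load('side0.npz');t=np.load('top0.npz')
for n,c in(('T',.2028),):pass
go(*(O-dv*.048),.234,7.7)
E
```

```text
-45 [0.5927 0.1017] floor 0.1131
-30 [0.5905 0.1165] floor 0.109
0 [0.5862 0.1462] floor 0.101
60 [0.5775 0.2056] floor 0.0849
90 [0.5732 0.2353] floor 0.0769
97 [0.5722 0.2422] floor 0.075
t 4.95 units [  0.372 -10.738  -0.63 ] turn -0.87
```

View pics/s2c.png

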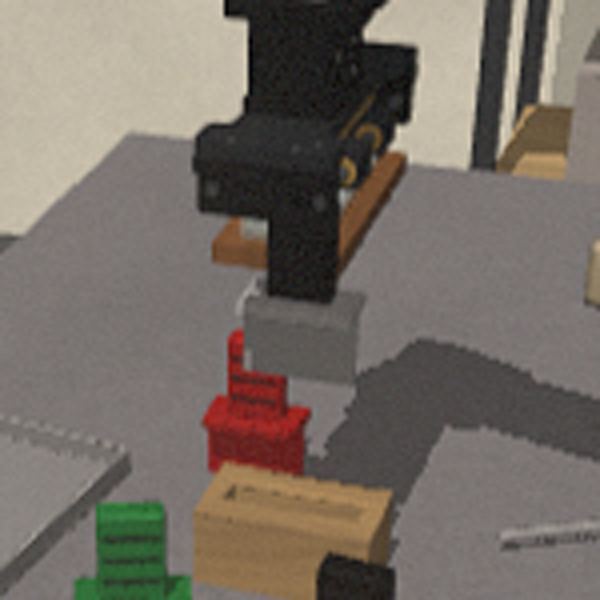

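The lifted blade is wide (crop 245–355, y 300–380), the same width as the shoulder, and the slot below it is empty, so this is the right scraper. Now carry it to the tray.

>>> drive_tool:
  moves: [0,-0.6,-0.5,0,10,0,-1.6,-0.7,-0.2,10,0.1,-2.8,-0.7,-0.4,10,0.2,-4.0,-0.7,-0.6,10,0.2,-5.2,-0.7,-0.87,10]

```text
time_s: 5.58
tool_pos: [0.5831, -0.1191, 0.2391]
tool_rot: [-180.0, -0.0, 7.9]
force: [0.5, 0.8, -1.2]
grip_width: 0.0179
grasp_force: 35.0
```

```bash
python3 -c "
from h import *
go(.5931,.0987,.235,7.7)"
```

```text
t 5.575 units [ 0.996 -5.358  0.103] turn 0.02
```

>>> drive_tool:
  moves: [0.2,-1.1,0,0,10,0.4,-2.2,0,0,10,0.6,-3.3,0,0,10,0.8,-4.3,0,0,10,1.0,-5.1,0,0,10]

```text
time_s: 6.2
tool_pos: [0.5943, 0.0888, 0.2393]
tool_rot: [-180.0, -0.0, 7.9]
force: [1.4, -0.4, -1.6]
grip_width: 0.0182
grasp_force: 35.0
```

>>> drive_tool:
  moves: [0,0,0,0,10,0,0,0,0,10,0,0,0,0,10]

```text
time_s: 6.58
tool_pos: [0.5954, 0.0833, 0.2383]
tool_rot: [180.0, 0.0, 7.6]
force: [0.4, -0.3, -0.6]
grip_width: 0.018
grasp_force: 35.0
```

```bash
python3 - <<'E'
from h import *
print(env.get_obs()['tool_pos'],env.get_obs()['tool_rot'])
im,d=save('side','s3'); a=cv2.resize(im[190:420,140:360],(570,600),interpolation=cv2.INTER_CUBIC); cv2.imwrite('pics/s3c.png',a[:,:,::-1])
go(.5931,.0987,.235,7.7)
E
```

```text
[0.59536132 0.08329035 0.23829093] [1.79953579e+02 1.03640342e-02 7.58415563e+00]
t 6.625 units [-0.007 -0.391  0.081] turn -0.01
```

View pics/s3c.png

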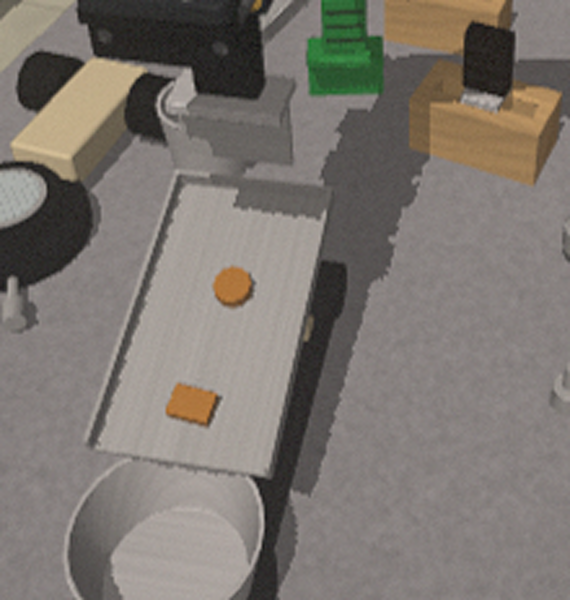

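The scraper is above the tray's upper end. The button is at crop (232,287), the chip at (192,405), both near the centre line, and the path down is clear behind the button.

>>> drive_tool:
  moves: [0,-0.39,0,0,10,0,-0.39,0.4,0,10,0,-0.39,0.9,0,10,0,-0.39,1.25,0,10,0,-0.39,1.25,0,10]

```text
time_s: 7.25
tool_pos: [0.5922, 0.0992, 0.1858]
tool_rot: [180.0, 0.2, 7.7]
force: [-0.1, 1.0, -0.8]
grip_width: 0.0182
grasp_force: 35.0
```

>>> drive_tool:
  moves: [0,0,0,0,10,0,0,0,0,10,0,0,0,0,10]

```text
time_s: 7.62
tool_pos: [0.5937, 0.1, 0.1887]
tool_rot: [180.0, -0.1, 7.7]
force: [-0.1, -0.3, -2.0]
grip_width: 0.0179
grasp_force: 35.0
```

```bash
python3 - <<'E'
from h import *
go(.5931,.0987,.181,7.9)
im,d=env.read_camera('side'); P=cloud('side',d)
im2,d2=env.read_camera('top'); P2=cloud('top',d2)
for n,I,P in(('S',im,P),('T',im2,P2)):
    I=I.astype(int); m=(I[...,0]-I[...,2]>60)&(P[...,2]>.07)&(P[...,1]>.08)&(P[...,1]<.25)&(abs(P[...,0]-.58)<.05)
    k,l,st,ce=cv2.connectedComponentsWithStats(m.astype(np.uint8))
    for i in range(1,k):
        if st[i,4]>20: print(n,st[i,4],P[l==i].mean(0).round(4))
E
```

```text
t 7.625 units [-0.02   0.03   0.194] turn -0.02
S 22 [0.5543 0.1401 0.2759]
S 166 [0.5845 0.1348 0.1131]
S 202 [0.5781 0.2072 0.0933]
```

>>> drive_tool:
  moves: [0,0.02,0.1,0,10,0,0.02,0.19,0,10,0,0.02,0.19,0,10,0,0.02,0.19,0,10]

```text
time_s: 8.22
tool_pos: [0.5935, 0.0991, 0.1804]
tool_rot: [180.0, 0.0, 7.7]
force: [0.9, -0.7, -1.6]
grip_width: 0.0181
grasp_force: 35.0
```

>>> drive_tool:
  moves: [0,-0.15,0.04,0,10,0,-0.3,0.08,0,10,0,-0.45,0.12,0,10,-0.01,-0.6,0.16,0,10,-0.01,-0.75,0.2,0,10]

```text
time_s: 8.85
tool_pos: [0.589, 0.1293, 0.1724]
tool_rot: [180.0, 0.0, 7.7]
force: [0.2, -0.2, -1.8]
grip_width: 0.0177
grasp_force: 35.0
```

```bash
cat >> h.py <<'E'
def look(tag):
    o=env.get_obs();p=o['tool_pos'];s=((p[:2]-[.5862,.1462])@[-.1444,.9895]); print(o['time_s'],p.round(4),'s',s.round(4),'lat',((p[:2]-[.5862,.1462])@[.9895,.1444]).round(4),'edge clr',(p[2]-.0642-(.101-(s-.002)*.268)).round(4))
    im,d=save('side',tag); P=cloud('side',d); I=im.astype(int); m=(I[...,0]-I[...,2]>60)&(P[...,2]>0)&(P[...,1]>.08)&(P[...,1]<.35)&(abs(P[...,0]-.58)<.06)&(P[...,2]<.13)
    k,l,st,ce=cv2.connectedComponentsWithStats(m.astype(np.uint8))
    for i in range(1,k):
        if st[i,4]>20: print(st[i,4],ce[i].round(),P[l==i].mean(0).round(4))
E
python3 -c "
from h import *
look('s4')"
```

```text
8.85 [0.589  0.1293 0.1724] s -0.0171 lat 0.0003 edge clr 0.0021
133 [227. 307.] [0.5822 0.1473 0.11  ]
205 [213. 344.] [0.578  0.2071 0.0933]
```

>>> drive_tool:
  moves: [0,-0.15,0.04,0,10,0,-0.3,0.08,0,10,0,-0.45,0.12,0,10,-0.01,-0.6,0.16,0,10,-0.01,-0.75,0.2,0,10]

```text
time_s: 9.52
tool_pos: [0.5846, 0.1589, 0.1644]
tool_rot: [180.0, 0.0, 7.7]
force: [0.6, 0.1, -1.8]
grip_width: 0.018
grasp_force: 35.0
```

>>> drive_tool:
  moves: [0,-0.15,0.04,0,10,0,-0.3,0.08,0,10,0,-0.45,0.12,0,10,-0.01,-0.6,0.16,0,10,-0.01,-0.75,0.2,0,10]

```text
time_s: 10.15
tool_pos: [0.5802, 0.1885, 0.1564]
tool_rot: [180.0, 0.0, 7.7]
force: [0.6, -0.5, -1.4]
grip_width: 0.0175
grasp_force: 35.0
```

```bash
python3 -c "
from h import *
look('s5')"
```

```text
10.15 [0.5802 0.1885 0.1564] s 0.0427 lat 0.0001 edge clr 0.0021
403 [212. 351.] [0.5756 0.2164 0.0911]
```

>>> drive_tool:
  moves: [0,-0.15,0.04,0,10,0,-0.3,0.08,0,10,0,-0.45,0.12,0,10,-0.01,-0.6,0.16,0,10,-0.01,-0.75,0.2,0,10]

```text
time_s: 10.82
tool_pos: [0.5757, 0.2182, 0.1484]
tool_rot: [180.0, 0.0, 7.7]
force: [-0.0, -0.5, -1.1]
grip_width: 0.0183
grasp_force: 35.0
```

>>> drive_tool:
  moves: [0,-0.15,0.04,0,10,0,-0.3,0.08,0,10,0,-0.45,0.12,0,10,-0.01,-0.6,0.16,0,10,-0.01,-0.72,0.19,0,10]

```text
time_s: 11.45
tool_pos: [0.5714, 0.2468, 0.1408]
tool_rot: [180.0, 0.0, 7.7]
force: [0.7, 0.1, -1.8]
grip_width: 0.0178
grasp_force: 35.0
```

```bash
python3 - <<'E'
from h import *
look('s6'); im=np.load('s6.npz')['im']; a=cv2.resize(im[250:420,130:330],(700,595),interpolation=cv2.INTER_CUBIC); cv2.imwrite('pics/s6c.png',a[:,:,::-1])
E
```

```text
11.45 [0.5714 0.2468 0.1408] s 0.1017 lat -0.0001 edge clr 0.0023
409 [206. 405.] [0.5709 0.2627 0.0236]
```

View pics/s6c.png

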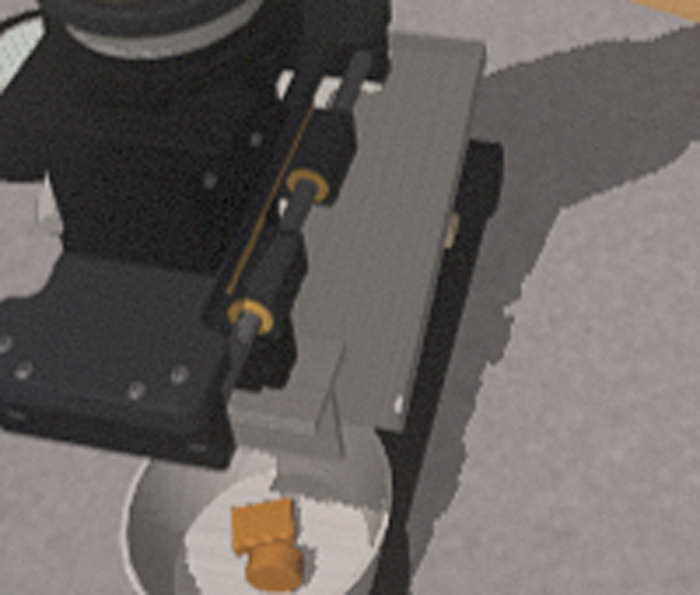

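Both bits are in the cup: chip at crop (262,522), button at (275,565). Lift and go back.

>>> drive_tool:
  moves: [0,0,-0.8,0,10,0,0,-1.8,0,10,0,0.5,-2.5,0,10,0,1.5,-2.5,0,10,0,2.5,-2.5,0,10]

```text
time_s: 12.12
tool_pos: [0.5853, 0.1464, 0.2416]
tool_rot: [180.0, -0.1, 7.7]
force: [-0.7, -0.5, -2.3]
grip_width: 0.0178
grasp_force: 35.0
```

```bash
python3 -c "
from h import *
go(.5714,-.331,.238,-1)"
```

```text
t 12.125 units [-1.949 11.779  0.089] turn 0.87
```

>>> drive_tool:
  moves: [-0.2,1.2,0,0.1,10,-0.4,2.4,0,0.3,10,-0.6,3.6,0,0.5,10,-0.8,4.8,0,0.7,10,-1.0,6.0,0,0.87,10]

```text
time_s: 12.75
tool_pos: [0.5772, -0.0976, 0.2412]
tool_rot: [180.0, -0.0, -1.1]
force: [0.5, -0.1, -1.0]
grip_width: 0.0179
grasp_force: 35.0
```

```bash
python3 -c "
from h import *
go(.5714,-.331,.238,-1)"
```

```text
t 12.75 units [-0.037  5.837  0.079] turn -0.01
```

>>> drive_tool:
  moves: [0,1.2,0,0,10,0,2.4,0,0,10,-0.03,3.6,0,0,10,-0.03,4.8,0,0,10,-0.03,5.6,0,0,10]

```text
time_s: 13.38
tool_pos: [0.5713, -0.3232, 0.2407]
tool_rot: [179.9, 0.0, -1.2]
force: [1.1, 0.1, -2.6]
grip_width: 0.0183
grasp_force: 35.0
```

>>> drive_tool:
  moves: [0,0,0,0,10,0,0,0,0,10,0,0,0,0,10,0,0,0,0,10]

```text
time_s: 13.88
tool_pos: [0.5727, -0.3186, 0.2413]
tool_rot: [180.0, -0.0, -0.9]
force: [-0.3, 0.2, -1.6]
grip_width: 0.018
grasp_force: 35.0
```

```bash
python3 -c "
from h import *
go(.5714,-.331,.142,-1)"
```

```text
t 13.875 units [-0.028  0.31   2.481] turn 0.01
```

>>> drive_tool:
  moves: [-0.03,0.31,0.7,0,10,-0.03,0.31,1.5,0,10,-0.03,0.31,2.3,0,10,-0.03,0.31,2.48,0,10,-0.03,0.31,2.48,0,10]

```text
time_s: 14.5
tool_pos: [0.5711, -0.3321, 0.1422]
tool_rot: [180.0, -0.0, -1.0]
force: [0.3, -0.4, -1.0]
grip_width: 0.018
grasp_force: 35.0
```

>>> drive_tool:
  moves: [0,0,0,0,10,0,0,0,0,10,0,0,0,0,10,0,0,0,0,10]

```text
time_s: 15.0
tool_pos: [0.5709, -0.3324, 0.142]
tool_rot: [180.0, -0.0, -1.0]
force: [-0.0, 1.0, -1.0]
grip_width: 0.0177
grasp_force: 35.0
```

```bash
python3 -c "
from h import *
go(.5714,-.331,.0742,-1)"
```

```text
t 15.0 units [ 0.011 -0.035  1.696] turn -0.0
```

>>> drive_tool:
  moves: [0.01,-0.02,0.35,0,10,0.01,-0.02,0.7,0,10,0.01,-0.02,1.05,0,10,0.01,-0.02,1.4,0,10,0.01,-0.02,1.6,0,10]

```text
time_s: 15.62
tool_pos: [0.5707, -0.3313, 0.0761]
tool_rot: [-180.0, 0.1, -1.0]
force: [-0.1, -0.6, -1.1]
grip_width: 0.0179
grasp_force: 35.0
```

>>> drive_tool:
  moves: [0,0,0.04,0,10,0,0,0.07,0,10,0,0,0.09,0,10,0,0,0.09,0,10]

```text
time_s: 16.12
tool_pos: [0.5715, -0.3317, 0.0745]
tool_rot: [180.0, -0.0, -1.0]
force: [0.8, 0.6, -1.0]
grip_width: 0.0177
grasp_force: 35.0
```

>>> drive_tool:
  moves: [0,0,0.01,0,10,0,0,0.01,0,25,0,0,0.01,0,45,0,0,0.01,0,70,0,0,0.01,0,80]

```text
time_s: 16.75
tool_pos: [0.5713, -0.3315, 0.0738]
tool_rot: [180.0, -0.0, -1.0]
force: [-0.1, 0.1, 0.5]
grip_width: 0.047
grasp_force: 0.0
```

>>> drive_tool:
  moves: [0,0,0,0,80,0,0,0,0,80,0,0,0,0,80,0,0,0,0,80,0,0,0,0,80]

```text
time_s: 17.38
tool_pos: [0.5713, -0.3315, 0.0738]
tool_rot: [180.0, 0.0, -1.0]
force: [-0.1, -0.1, 0.6]
grip_width: 0.0798
grasp_force: 0.0
```

>>> drive_tool:
  moves: [0,0,-0.5,0,80,0,0,-1.2,0,80,0,0,-2.0,0,80,0,0,-3.0,0,80,0,0,-4.0,0,80]

```text
time_s: 18.0
tool_pos: [0.5714, -0.3315, 0.2368]
tool_rot: [179.9, -0.1, -1.0]
force: [0.5, 0.4, 0.6]
grip_width: 0.0802
grasp_force: 0.0
```

>>> drive_tool:
  moves: [-1,1,0,0,80,-2,2,0,0,80,-3,3,0,0,80,-3,3,0,0,80,-3,3,0,0,80]

```text
time_s: 18.62
tool_pos: [0.4497, -0.4492, 0.2352]
tool_rot: [180.0, -0.1, -1.0]
force: [1.1, 0.5, -0.9]
grip_width: 0.0801
grasp_force: 0.0
```

```bash
python3 - <<'E'
from h import *
look('s7')
T,d=save('top','t7'); P=cloud('top',d); q=P[(abs(P[...,0]-.572)<.04)&(abs(P[...,1]+.333)<.05)&(P[...,2]>.085)&(P[...,2]<.14)]
print(cv2.minAreaRect(np.float32(q[:,:2]*1000)),np.median(q[:,2]))
S=np.load('s7.npz')['im']
a=np.hstack([cv2.resize(T[150:250,300:430],(390,300)),cv2.resize(S[130:230,250:380],(390,300))]);b=np.hstack([cv2.resize(T[150:250,90:220],(390,300)),cv2.resize(S[320:420,140:270],(390,300))])
cv2.imwrite('pics/f7.png',np.vstack([a,b])[:,:,::-1])
E
```

```text
18.625 [ 0.4497 -0.4492  0.2352] s -0.5694 lat -0.221 edge clr -0.0832
381 [206. 405.] [0.5708 0.2627 0.024 ]
((572.5809326171875, -333.1835632324219), (19.97463035583496, 39.91150665283203), 87.25354766845703) 0.11973594775809743
```

View pics/f7.png

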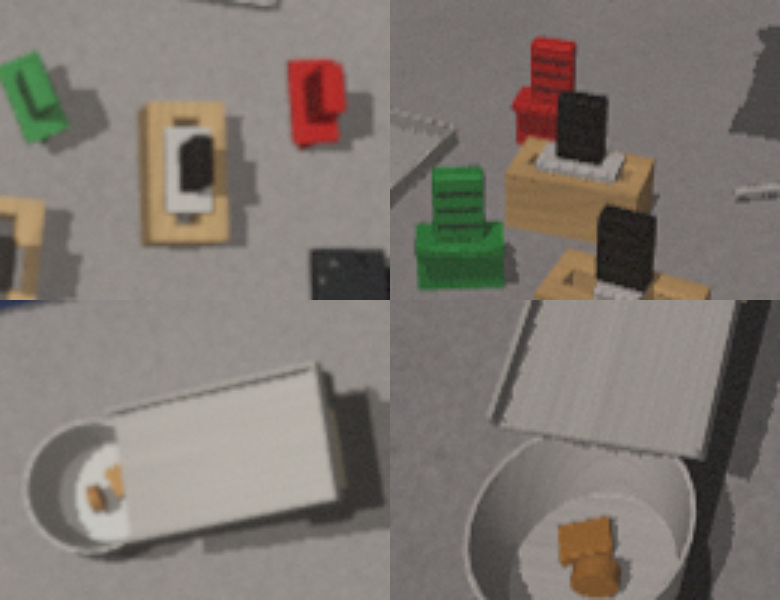

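The scraper stands upright in its own block (panel pixels (190,170) and (580,140)). Both bits are in the cup (panel pixels (585,540) and (595,575)), and the tray is clear.

```bash
python3 -c "
from cell import env
print(env.sign_off())"
```

```text
the job is handed in; nothing more can be done
None
```

I swept both resin bits into the cup with the wide scraper, hung it back upright in its own slot, let go, and handed the job in at about 18.7 s of the 54 s allowed; the sign-off gave no verdict.

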